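# Switch on the demonstration table: lamp, document camera, recorder

### The arm

A 7-joint arm with a two-finger parallel gripper is mounted at the origin on the work surface. World frame = base frame: x ahead of the robot, y to its left, z up, the work surface at z = 0. Lengths are in m, angles in rad, forces in N, time in s.
With the tool pointing down it reaches from about 0.4 to 0.85 m from the base axis. Payload 6.9 kg.
Tool frame: the origin (TCP) lies midway between the tips of the shut fingers; the grasp point (between the pads) lies behind it (ctrl.pinch_z is the z of the grasp point in the tool frame, in m); z points along the fingers, y is the line along which they close (so a half turn about z gives the same grasp; the last joint's range is limited). The gripper opens to 85 mm and grips with 20 to 120 N. Pads are 22 mm wide; open, the fingers measure 114 mm over their backs; the gripper's body (76 mm by 85 mm) begins 54 mm behind the grasp point. The pads swing forward as they close: fully open they stand 13 mm farther back than shut.
Start: joints at [1.335, 0.507, -0.238, 1.5, 0.126, 1.149, -0.155], TCP at [0.209, -0.589, 0.231] pointing down, gripper open.
Joint ranges: [-3.08, 3.08], [-0.24, 2.05], [-1.43, 1.35], [0, 2.5], [-1.52, 4.66], [0.17, 1.96], [-2.89, 2.89]. Speed limits (rad/s): [2.39, 2.39, 3.14, 3.14, 3.14, 3.14, 3.14].

### API

Orientations are given as a unit quaternion [w, x, y, z].
In Python, from station import ctrl, get_state, vision, ticket, models gives the robot as it stands. Calls block until the motion is done:
- ctrl.movep(position, orientation): joint-space move of the TCP to a pose.
- ctrl.movel(position, frame=None, max_speed=0.15): straight line of the TCP; frame=None keeps the orientation; max_speed is the mean speed in m/s.
- ctrl.set_joints(angles): joint-space move.
- ctrl.ungrasp() and ctrl.close_gripper(force=None): open the fingers fully, or close them until they stop; force is the grip in N (None keeps the last).
- ctrl.pause(seconds).
- ctrl.ik(position, orientation): joint angles nearest the present ones, or None.
- get_state(): the state.
- vision.grab_frame(name): name is "scene" or "top"; returns (picture, depth): 384x512x3 uint8, blue, green, red; 384x512 float32, m along the optical axis (not along the pixel's ray), 0 where there is no reading.
- vision.camera_info(name): a dict with "mtx" (3x3 intrinsics, pixels), "dist_coeffs" ([k1, k2, p1, p2, k3] as OpenCV has them; the pictures are not rectified), "R" (3x3) and "t" (3): a world point X has camera coordinates R X + t. Camera axes: x right, y down, z forward; pixel columns grow to the right and rows downward; lengths in m; the calibration is good to about 2 mm. A picture is of the moment at which its call begins. camera_info takes no time and is no camera call.
A pose or a line that the arm cannot do raises ctrl.Unreachable and nothing moves.
- ticket.close_job(): hands the job in; it is judged then, once.
Trained networks look in the newest picture that a camera, given by its name, has taken for a name from the list of things; names that differ only in an ending like _2 or _b are one class to them, and where a whole thing is asked for, a point or a joint stands for the part that bears it (a point fixed in the world has none). Each returns a list of dicts, best first, with "p" (0 to 1); they miss things now and then, are a little off and sometimes report something else, mostly with a low value. They report only what shows in the picture. A call takes as long as a camera call. They do not tell look-alikes from the thing itself.
- models.recognise(camera, target): "point" ([column, row] in pixels, amid what is visible of it).
- models.masks_of(camera, target): "mask" (384x512 bool, what is visible of it) and "point" ([column, row] in pixels, amid what is visible of it).
The state is a dict: "time": time; "qpos": joint angles; "qd": joint speeds; "tau": joint torques, N m; "tcp_pos": TCP position; "eef_rot": TCP orientation; "contact_force": force on the tool from outside, world axes, zero at the start; "wrist_torque": the same for the moment, N m; "width": finger opening in m; "gripper_force": force on a finger pad.
Only numpy, scipy, OpenCV 4.12 (cv2) and the standard library are available. Lean on these libraries where they do the work, as an engineer would, in place of code of your own. Each camera call takes 0.05 s, during which the arm holds its last target. There are 200 camera calls.

### The job

The craft demonstration is about to be filmed: with the fingertips, press down first the larger round key on the desk lamp's foot, then the long bar key on the document camera's base, and last the round key on the hand-held recorder, so that each one stays down. Press lightly and press no other key; pick nothing up, and leave the recorder and everything else lying where it is.

Things in the scene. Friction and masses are not known exactly. Their poses are not given: they have to be found in the camera images.
- lamp: Desk lamp, fixed. Round white foot 170 mm across and 20 mm high with two round keys near its front; origin at the centre of the foot's underside, +x towards the lamp's rear. A flat upright post (28 mm wide) stands at x = +62 to +75 mm and reaches z = 270 mm; its head, folded back, runs from there to x = +220 mm, z = 320 mm. Nothing overhangs the keys.
- camera: Document camera, fixed. Flat white base 130 (x) by 190 (y) by 30 mm high with a row of three keys along its front edge (x = -38 mm); origin at the centre of the base's underside, +x towards its rear. Its arm (22 mm round) rises from (+35, +60) mm at the rear corner, leans to +x, and carries a camera head (52 mm across) at (+175, +60) mm, up to 300 mm high. Nothing overhangs the keys.
- recorder: Hand-held sound recorder lying loose on the table, about 0.35 kg: black slab 140 (x) by 66 (y) by 28 mm high, with two small steel ball microphones on its +x end and a display beside them; two keys on its centre line. Origin at the centre of its underside. It must stay lying where it is.
- lamp_big_top (a point): Centre of the top of the lamp's larger round key (28 mm across). Unpressed, 30 mm above the table, 10 mm proud of the foot; at (-40, +27) mm in the lamp's frame. Moves with the key.
- camera_bar_top (a point): Centre of the top of the camera base's long bar key (16 by 44 mm, long along the base's y). Unpressed, 40 mm above the table, 10 mm proud; at (-38, -55) mm in the camera's frame. Moves with the key.
- recorder_round_top (a point): Centre of the top of the recorder's round key (22 mm across). Unpressed, 38 mm above the table, 10 mm proud; at (-45, 0) mm in the recorder's frame, at the end away from the microphones. Moves with the key.
- lamp_big (a joint): Travel of the lamp's larger round key in m: 0 up (as at the start), 0.008 at the bottom stop; pressed from 0.005. A latching key: it yields downwards to about 3 N and stays where it is left, with no spring back; past the stop it is rigid.
- camera_bar (a joint): Travel of the camera's long bar key in m: 0 up (as at the start), 0.008 at the bottom stop; pressed from 0.005. A latching key: it yields downwards to about 3 N and stays where it is left, with no spring back; past the stop it is rigid.
- recorder_round (a joint): Travel of the recorder's round key in m: 0 up (as at the start), 0.008 at the bottom stop; pressed from 0.005. A latching key: it yields downwards to about 3 N and stays where it is left, with no spring back; past the stop it is rigid.
- lamp_small (a joint): Travel in m of the lamp's smaller round key (16 mm across, at (-40, -27) mm in the lamp's frame, as high as its neighbour); up at the start, not to be pressed; yields as easily as the others.
- camera_sq1 (a joint): Travel in m of the camera's first square key (16 mm, at (-38, +12) mm in the camera's frame, as high as its neighbour); up at the start, not to be pressed; yields as easily as the others.
- camera_sq2 (a joint): Travel in m of the camera's second square key (16 mm, at (-38, +64) mm in the camera's frame, as high as its neighbour); up at the start, not to be pressed; yields as easily as the others.
- recorder_sq (a joint): Travel in m of the recorder's square key (14 mm, at (+8, 0) mm in the recorder's frame, as high as its neighbour); up at the start, not to be pressed; yields as easily as the others.
- scissors: Black-handled scissors lying flat, 170 mm long, 10 mm high; loose, to be left alone. Origin at its underside, near its middle.
- coaster: Woven round coaster, 112 mm across, 17 mm high with its bead; loose, to be left alone. Origin at its underside, near its middle.
- watch: Wristwatch lying on the edge of its closed strap, 65 mm across, 28 mm high; loose, to be left alone. Origin at its underside, near its middle.
- mug: White mug, 80 mm across, 92 mm high; loose, to be left alone. Origin at its underside, near its middle.
- glue: Small closed glue jar, 52 mm across, 75 mm high; loose, to be left alone. Origin at its underside, near its middle.
- folder: Flat wooden folding stick, 150 by 22 by 6 mm; loose, to be left alone. Origin at its underside, near its middle.
- stapler: Black stapler, 120 by 34 by 50 mm; loose, to be left alone. Origin at its underside, near its middle.
Mind the look-alikes: they are no part of the job. What is shaped like the recorder but pink or yellow is not meant.

How it is judged:
On the way, in this order (a step that is already met when the one before it is completed fails the run):
1. the lamp's larger key is down, the other two still up (value of joint lamp_big above 0.005 m and value of joint each of camera_bar, recorder_round below 0.003 m), for 0.2 s.
2. the camera's bar key is down too, the recorder's still up (value of joint each of lamp_big, camera_bar above 0.005 m and value of joint recorder_round below 0.003 m), for 0.2 s.
3. the recorder's round key is down too (value of joint each of lamp_big, camera_bar, recorder_round above 0.005 m), for 0.2 s.
At the end, for the whole second after the job is handed in: The lamp's larger key, the camera's bar key and the recorder's round key are each at least 5 mm down (of 8); the four other keys are under 3 mm down; the recorder lies flat (within 0.1 rad) and at rest; it and every other loose thing are within 20 mm of where they started (all of step 3 and value of joint each of lamp_small, camera_sq1, camera_sq2, recorder_sq below 0.003 m and distance of each of recorder, scissors, coaster, watch, mug, glue, folder, stapler from where it was at the start of the episode below 0.02 m and angle between recorder's own z axis and vertical below 0.1 rad and linear speed of recorder below 0.02 m/s); the robot touches nothing.
It fails at once if a key is pressed out of order ((value of joint camera_bar above 0.004 m and value of joint lamp_big below 0.004 m) or (value of joint recorder_round above 0.004 m and value of joint any of lamp_big, camera_bar below 0.004 m)).
It fails at once if a wrong key is pressed (more than 3 mm) (value of joint any of lamp_small, camera_sq1, camera_sq2, recorder_sq above 0.003 m).
It fails at once if pressed hard instead of lightly: over 25 N on the lamp, camera or recorder (contact force between any of the fingers, the arm and lamp above 25 N or contact force between any of the fingers, the arm and camera above 25 N or contact force between any of the fingers, the arm and recorder above 25 N).
It fails at once if the recorder is lifted, tipped or pushed away (over 8 mm up, 0.2 rad or 20 mm) (height (world z) of recorder above 0.008 m or angle between recorder's own z axis and vertical above 0.2 rad or distance of recorder from where it was at the start of the episode above 0.02 m).
It fails at once if another loose thing is moved or picked up (over 20 mm) (distance of any of scissors, coaster, watch, mug, glue, folder, stapler from where it was at the start of the episode above 0.02 m).
It also fails if it takes over 72 s, if anything falls off the work surface, if the arm or the gripper's body presses on something with over 40 N, if the wrist force passes 120 N, or if a joint passes its speed limit or range.

## Working session

There is one attempt and no reset: what is moved stays moved. The work goes in short steps, each a Python script; the robot and the scene stay as the last script left them, time stands still between calls to the robot, and variables do not carry over. Pictures are saved under pics/ and viewed, at most 10 in all, crops included, and the job is handed in when it is done.

```bash
ls; mkdir -p pics
python3 - <<'E'
from station import ctrl, get_state, vision
import cv2,numpy as np
for n in ("scene","top"):
    im,d=vision.grab_frame(n); cv2.imwrite(f"pics/{n}0.png",cv2.resize(im,(800,600),interpolation=cv2.INTER_CUBIC)); cv2.imwrite(f"raw_{n}.png",im); np.save(f"d_{n}.npy",d)
    i=vision.camera_info(n); print(n,i)
print(get_state()['time'],get_state()['eef_rot'],ctrl.pinch_z)
E
```

```text
pics
scene {'mtx': array([[358.83112005,   0.        , 256.13802965],
       [  0.        , 358.83112005, 194.43572617],
       [  0.        ,   0.        ,   1.        ]]), 'dist_coeffs': array([-0.08736941,  0.        ,  0.        ,  0.        ,  0.        ]), 'R': array([[ 0.43983523,  0.89802329,  0.0099565 ],
       [ 0.7821988 , -0.37761226, -0.49555426],
       [-0.44125957,  0.22575018, -0.86851991]]), 't': array([-0.14354628, -0.41019296,  1.48581934])}
top {'mtx': array([[477.33110233,   0.        , 266.17228444],
       [  0.        , 477.33110233, 208.1796028 ],
       [  0.        ,   0.        ,   1.        ]]), 'dist_coeffs': array([-0.16446343,  0.        ,  0.        ,  0.        ,  0.        ]), 'R': array([[-0.02863502, -0.9995579 ,  0.00800294],
       [-0.99597616,  0.02785041, -0.08518129],
       [ 0.08492075, -0.0104099 , -0.99633333]]), 't': array([-0.07610137,  0.52965091,  1.72182633])}
0.1 [-7.68857726e-04  9.85521856e-01  1.69546644e-01 -1.24507903e-04] -0.0187
```

View pics/scene0.png

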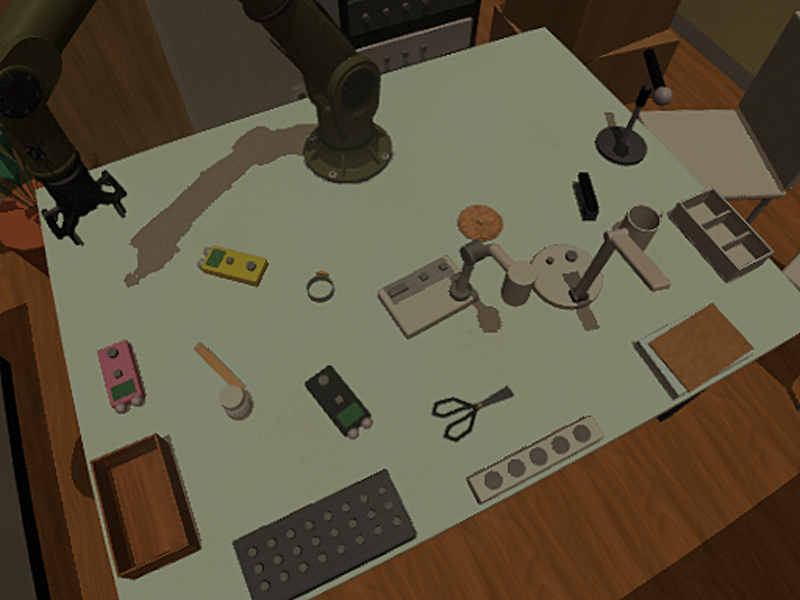

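View pics/top0.png

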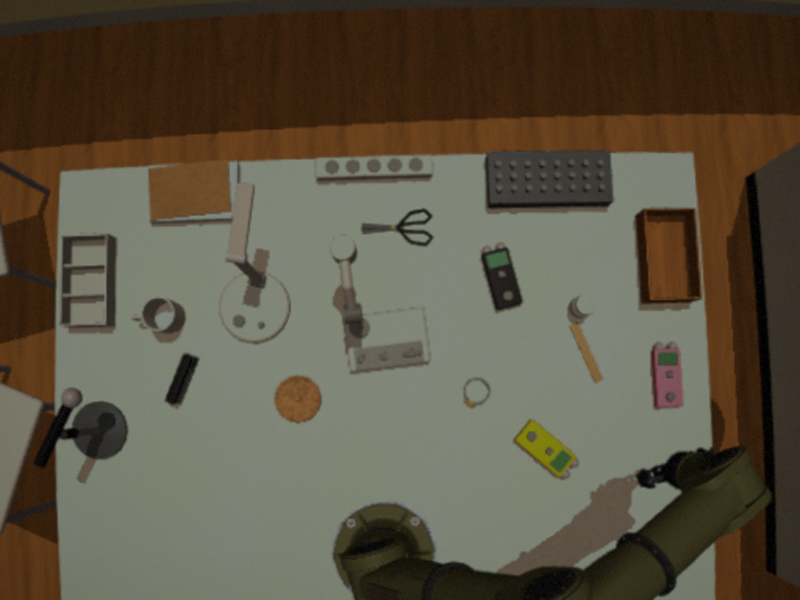

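The scene picture (800×600) shows the black recorder at (338,400), a pink look-alike at (120,375) and a yellow one at (233,265). The document camera base is at (425,295) and the lamp foot at (567,275). In the top picture they are at recorder (502,278), pink (667,375), yellow (546,448), camera base (388,340), and lamp (255,306) with its big key at (239,321).

Other things that could be mistaken for targets are the power strip at (374,167), the keyboard at (549,178) and the dark round microphone foot at (99,430). I choose the black recorder, the white round foot and the white base. Next is a close crop to check.

```bash
cat > h.py <<'E'
import numpy as np,cv2
from station import ctrl,get_state,vision,models,ticket
def w2p(n,X):
    i=vision.camera_info(n); return cv2.projectPoints(np.array(X,float).reshape(-1,3),cv2.Rodrigues(i['R'])[0],i['t'],i['mtx'],np.array(i['dist_coeffs']))[0].reshape(-1,2)
def p2w(n,uv,z):
    i=vision.camera_info(n); q=cv2.undistortPoints(np.array(uv,float).reshape(-1,1,2),i['mtx'],np.array(i['dist_coeffs'])).reshape(-1,2)
    d=np.c_[q,np.ones(len(q))]@i['R']; c=-i['R'].T@i['t']; return c+d*((z-c[2])/d[:,2])[:,None]
E
python3 - <<'E'
from h import *
im=cv2.imread('raw_top.png'); sc=cv2.imread('raw_scene.png')
def crop(im,c,r,s=8):
    x,y=c; return cv2.resize(cv2.convertScaleAbs(im[y-r:y+r,x-r:x+r],alpha=1.6),(400,300) if 0 else (266,266),interpolation=cv2.INTER_CUBIC)
# windows: 2r px -> 266
W=[('top',(163,196),25),('top',(248,218),32),('top',(321,178),25),('scene',(363,176),25),('scene',(272,188),32),('scene',(216,256),28)]
t=[crop(im if n=='top' else sc,c,r) for n,c,r in W]
cv2.imwrite('pics/crops.png',np.vstack([np.hstack(t[:3]),np.hstack(t[3:])]))
for n in ('top','scene'):
  for k,z in (('lamp',.02),('camera',.03),('recorder',.028)):
    # newest picture is already taken
    for o in models.masks_of(n,k):
        ys,xs=np.nonzero(o['mask']); print(n,k,round(o['p'],2),len(xs),np.round(o['point'],1))
        if o['p']>.4: np.save(f"m_{n}_{k}_{int(o['point'][0])}.npy",o['mask'])
  for k,z in (('lamp_big_top',.03),('camera_bar_top',.04),('recorder_round_top',.038)):
    for o in models.recognise(n,k): print(n,k,round(o['p'],2),np.round(o['point'],1),p2w(n,o['point'],z).round(3))
E
```

```text
top lamp 0.81 2307 [161.  192.2]
top lamp 0.29 710 [317.1 173.5]
top camera 0.78 2474 [241.8 209. ]
top camera 0.58 192 [374.6 223.4]
top recorder 0.96 706 [320.  174.3]
top recorder 0.94 742 [347.1 285.7]
top recorder 0.61 711 [425.5 236.4]
top lamp_big_top 0.46 [154.7 205.3] [[0.549 0.318 0.03 ]]
top camera_bar_top 0.45 [266.7 225. ] [[ 0.465 -0.091  0.04 ]]
top recorder_round_top 0.55 [375.2 221.6] [[ 0.466 -0.488  0.038]]
scene lamp 0.88 2281 [373.1 171.9]
scene camera 0.75 2951 [288.3 182.3]
scene recorder 0.96 736 [149.6 167.5]
scene recorder 0.95 975 [ 78.3 242.6]
scene recorder 0.84 988 [217.9 257.5]
scene lamp_big_top 0.56 [363.  160.6] [[0.544 0.326 0.03 ]]
scene camera_bar_top 0.27 [286.4 182.6] [[0.51  0.025 0.04 ]]
scene camera_bar_top 0.19 [219.8 257.9] [[ 0.659 -0.288  0.04 ]]
scene recorder_round_top 0.4 [413.5 140.7] [[0.555 0.552 0.038]]
scene recorder_round_top 0.39 [206.6 242.7] [[ 0.595 -0.305  0.038]]
```

View pics/crops.png

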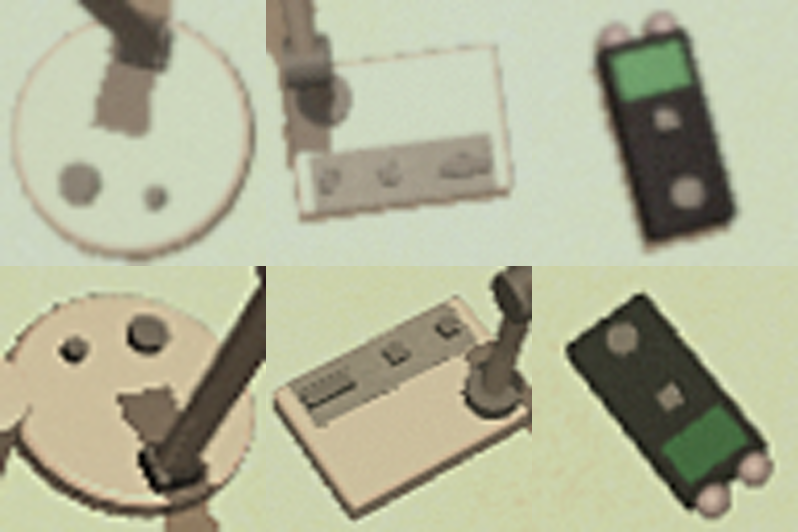

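The crops confirm the choice. The lamp's big key is lower left in the top crop (80,184). The camera's long bar is at the right end of its row (465,165). The black recorder has its round key at (687,192), at the end away from the microphones. Next I fit each pose from all the keys in both views.

```bash
cat > fit.py <<'E'
from h import *
from scipy.optimize import least_squares
W=dict(lamp=[('top',(163,196),25),('scene',(363,176),25)],camera=[('top',(248,218),32),('scene',(272,188),32)],recorder=[('top',(321,178),25),('scene',(216,256),28)])
K=dict(lamp=[(-40,27,30),(-40,-27,30)],camera=[(-38,-55,40),(-38,12,40),(-38,64,40)],recorder=[(-45,0,38),(8,0,38)])
P=dict(lamp=[[(80,184),(156,197)],[(148,64),(75,79)]],camera=[[(199,165),(123,175),(61,180)],[(63,122),(131,86),(183,60)]],recorder=[[(155,192),(135,119)],[(90,73),(137,131)]])
for k in W:
    k3=np.array(K[k])/1000.; obs=[]
    for (n,c,r),p in zip(W[k],P[k]): obs.append((n,(np.array(p)+.5)*2*r/266-.5+np.array(c)-r))
    for n,uv in obs: print(k,n,uv[0].round(1),p2w(n,uv,k3[0,2])[:,:2].round(4).tolist())
    def world(q): c,s=np.cos(q[2]),np.sin(q[2]); return np.c_[q[0]+c*k3[:,0]-s*k3[:,1],q[1]+s*k3[:,0]+c*k3[:,1],k3[:,2]]
    f=lambda q:np.concatenate([(w2p(n,world(q))-uv).ravel() for n,uv in obs])
    s=min((least_squares(f,[.6,0,a]) for a in (-2,0,2)),key=lambda s:s.cost)
    print(k,s.x.round(4),'res',abs(s.fun).max().round(2),'keys',world(s.x).round(4).tolist())
E
python3 fit.py
```

```text
lamp top [152.6 205.2] [[0.5494, 0.3253], [0.5389, 0.2722]]
lamp scene [365.4 162.6] [[0.5548, 0.3289], [0.5434, 0.2762]]
lamp [ 0.5859  0.2927 -0.2031] res 0.79 keys [[0.5521, 0.3272, 0.03], [0.5412, 0.2743, 0.03]]
camera top [263.5 225.3] [[0.464, -0.0795], [0.4572, -0.0133], [0.4543, 0.0407]]
camera scene [254.8 185. ] [[0.4714, -0.0767], [0.4645, -0.0102], [0.4604, 0.0413]]
camera [ 0.5002 -0.0196  0.088 ] res 1.13 keys [[0.4672, -0.0778, 0.04], [0.4613, -0.011, 0.04], [0.4568, 0.0408, 0.04]]
recorder top [324.7 188.7] [[0.5914, -0.3066], [0.6423, -0.2949]]
recorder scene [206.6 243. ] [[0.5956, -0.3054], [0.6462, -0.2932]]
recorder [ 0.6371 -0.2957  0.2309] res 0.67 keys [[0.5933, -0.3059, 0.038], [0.6449, -0.2938, 0.038]]
```

Both views agree to within about 3 mm, and no key has a neighbour closer than 50 mm. I shut the fingers, go to the lamp by a safe route and press with force feedback.

```bash
cat >> h.py <<'E'
KEY=dict(lamp=(.552,.327,.030),camera=(.467,-.078,.040),recorder=(.593,-.306,.038))
Q=np.array([0,.9855,.1695,0]); Q/=np.linalg.norm(Q)
def press(k,depth=.0068):
    x,y,z=KEY[k]
    ctrl.movel([x,y,z+.012],max_speed=.08); ctrl.pause(.2); f0=np.array(get_state()['contact_force'])
    h=z+.006; log=[]
    while h>z-depth:
        h-=.001; ctrl.movel([x,y,h],max_speed=.02); s=get_state(); f=np.array(s['contact_force'])-f0
        log.append((round(h-z,4),round(s['tcp_pos'][2]-z,4),round(float(f[2]),1)))
        if np.linalg.norm(f)>9: break
    ctrl.pause(.4); print(k,log); ctrl.movel([x,y,z+.09],max_speed=.12); print('t',get_state()['time'],f0.round(1))
E
python3 - <<'E'
from h import *
ctrl.close_gripper(20)
for p in ([.40,-.25,.35],[.40,.0,.35],[.50,.25,.25],[.552,.327,.12]):
    print(p,np.round(ctrl.ik(p,Q),2) if ctrl.ik(p,Q) is not None else None)
for p in ([.40,-.25,.35],[.40,.0,.35],[.50,.27,.25],[.552,.327,.12]): ctrl.movep(p,Q)
s=get_state(); print(s['time'],s['tcp_pos'],s['width'],s['contact_force'])
im,d=vision.grab_frame('scene'); cv2.imwrite('pics/lamp_hover.png',cv2.resize(cv2.convertScaleAbs(im[60:240,230:470],alpha=1.5),(800,600),interpolation=cv2.INTER_CUBIC))
E
```

```text
[0.4, -0.25, 0.35] [ 0.84  0.19 -0.41  1.66  0.08  1.3  -0.82]
[0.4, 0.0, 0.35] [ 0.71  0.09 -0.85  1.8   0.07  1.28 -1.39]
[0.5, 0.25, 0.25] [ 0.12  0.53 -1.01  1.64  0.47  1.24 -2.22]
[0.552, 0.327, 0.12] [-0.16  0.72 -0.73  1.6   0.53  1.04 -2.28]
5.775 [0.55234894 0.32641402 0.12125857] 0.00014918566111019125 [0.38998285 0.12686809 0.71283085]
```

View pics/lamp_hover.png

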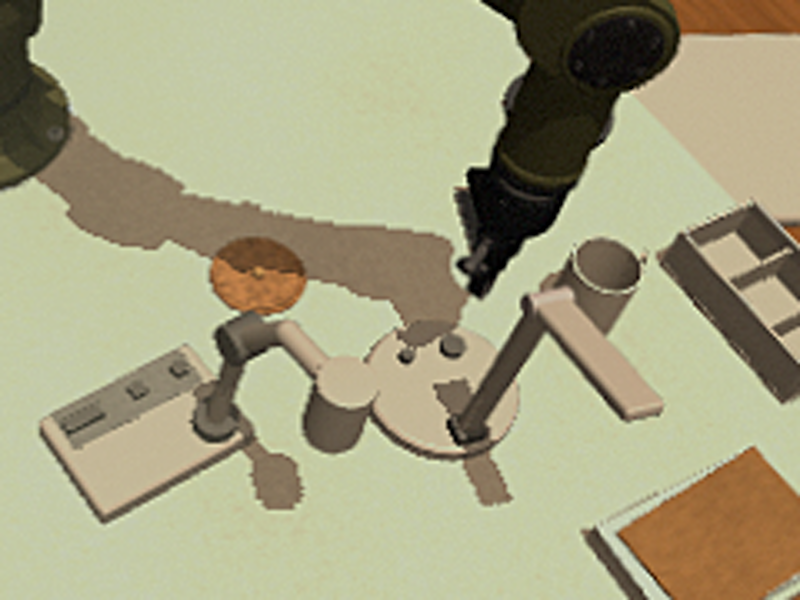

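The fingertips at (475,285) hover above the big key at (453,345), and the small key at (405,355) is well clear. I press.

Run:
```python
from h import *
press('lamp')
```

```text
lamp [(0.005, np.float64(0.0048), 1.4), (0.004, np.float64(0.004), 1.7), (0.003, np.float64(0.003), 1.3), (0.002, np.float64(0.0019), 1.1), (0.001, np.float64(0.0009), 1.1), (-0.0, np.float64(-0.0), 1.3), (-0.001, np.float64(-0.001), 1.7), (-0.002, np.float64(-0.0021), 2.1), (-0.003, np.float64(-0.0031), 2.6), (-0.004, np.float64(-0.0041), 1.7), (-0.005, np.float64(-0.0051), 1.1), (-0.006, np.float64(-0.0061), 1.5), (-0.007, np.float64(-0.0071), 1.1)]
t 12.0083 [ 0.3  0.2 -0.8]
```

The force trace is ambiguous, so I check the key in depth and in a picture.

Run:
```python
from h import *
ctrl.movep([.45,.22,.25],Q)
t=[]
for n in ('scene','top'):
    D=[];
    for _ in range(5): im,d=vision.grab_frame(n); D.append(d)
    d=np.median(D,0); d0=np.load(f'd_{n}.npy'); print(n)
    for nm,X in (('big',KEY['lamp']),('small',(.541,.274,.03)),('foot',(.575,.317,.02))):
        u,v=np.round(w2p(n,X)[0]).astype(int); sl=np.s_[v-1:v+2,u-1:u+2]
        print(nm,(u,v),(d-d0)[sl].round(4).tolist(), 'std',np.std(D,0)[v,u].round(4))
    for src in (cv2.imread(f'raw_{n}.png'),im):
        c=(363,176) if n=='scene' else (163,196); t.append(cv2.resize(cv2.convertScaleAbs(src[c[1]-25:c[1]+25,c[0]-25:c[0]+25],alpha=1.6),(300,300),interpolation=cv2.INTER_CUBIC))
cv2.imwrite('pics/lamp_after.png',np.vstack([np.hstack(t[:2]),np.hstack(t[2:])]))
```

```text
scene
big (np.int64(365), np.int64(162)) [[0.012799999676644802, 0.01720000058412552, 0.003100000089034438], [0.010200000368058681, 0.008500000461935997, 0.007899999618530273], [0.00559999980032444, 0.01730000041425228, 0.010099999606609344]] std 0.0018
small (np.int64(351), np.int64(165)) [[0.00279999990016222, 0.0007999999797903001, 0.000699999975040555], [-0.0007999999797903001, -0.0019000000320374966, 0.003100000089034438], [0.0003000000142492354, 0.0026000000070780516, 0.0007999999797903001]] std 0.003
foot (np.int64(365), np.int64(170)) [[0.00139999995008111, 0.003100000089034438, -0.00139999995008111], [-0.002899999963119626, 0.002099999925121665, 0.000699999975040555], [-0.0013000000035390258, -0.0032999999821186066, -0.007899999618530273]] std 0.0027
top
big (np.int64(152), np.int64(204)) [[0.007199999876320362, 0.006599999964237213, 0.012199999764561653], [-0.00019999999494757503, 0.01360000018030405, 0.005499999970197678], [-0.5942000150680542, -0.5719000101089478, 0.005499999970197678]] std 0.0053
small (np.int64(166), np.int64(207)) [[0.014600000344216824, -0.007000000216066837, -0.00419999985024333], [0.00559999980032444, 0.0038999998942017555, -0.0044999998062849045], [-0.003100000089034438, -0.0005000000237487257, 0.007499999832361937]] std 0.0027
foot (np.int64(155), np.int64(198)) [[-0.00139999995008111, 0.004999999888241291, -0.002300000051036477], [0.004900000058114529, 0.001500000013038516, -0.0017000000225380063], [-0.0010999999940395355, -0.007400000002235174, -0.004000000189989805]] std 0.0069
```

View pics/lamp_after.png

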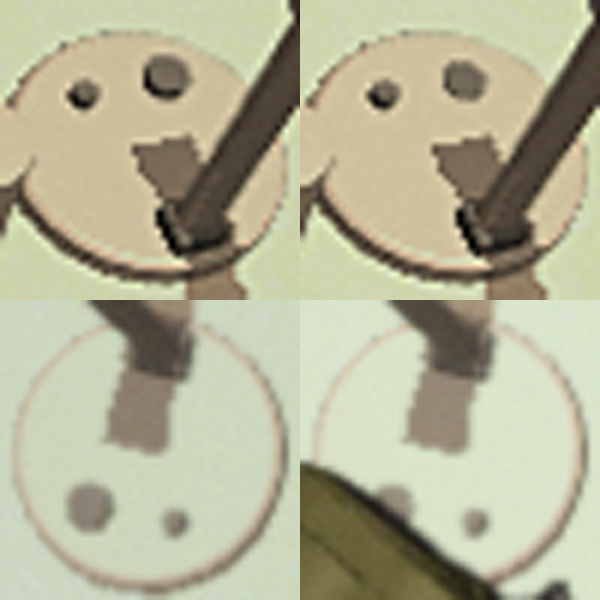

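The lamp's big key has gone flush: its side wall at (165,75) is no longer visible in the after view, and depth there has dropped by about 8 mm. The small key is unchanged. Next is the camera bar.

```bash
cat > chk.py <<'E'
from h import *
def chk(c,pts,name,r=30):
    D=[]
    for _ in range(5): im,d=vision.grab_frame('scene'); D.append(d)
    d=np.median(D,0); d0=np.load('d_scene.npy')
    for nm,X in pts.items():
        u,v=np.round(w2p('scene',X)[0]).astype(int); print(nm,'drop mm',(1000*np.median((d-d0)[v-1:v+2,u-1:u+2])).round(1))
    t=[cv2.resize(cv2.convertScaleAbs(s[c[1]-r:c[1]+r,c[0]-r:c[0]+r],alpha=1.6),(400,400),interpolation=cv2.INTER_CUBIC) for s in (cv2.imread('raw_scene.png'),im)]
    cv2.imwrite(f'pics/{name}.png',np.hstack(t))
E
python3 - <<'E'
from chk import *
ctrl.movep([.40,.08,.30],Q); ctrl.movep([.44,-.09,.22],Q); ctrl.movep([.467,-.078,.12],Q)
press('camera')
ctrl.movep([.42,-.22,.25],Q)
chk((272,188),dict(bar=KEY['camera'],sq1=(.461,-.011,.04),sq2=(.457,.041,.04)),'cam_after')
E
```

```text
camera [(0.005, np.float64(0.0048), 0.3), (0.004, np.float64(0.004), 0.2), (0.003, np.float64(0.003), -0.5), (0.002, np.float64(0.0019), 0.2), (0.001, np.float64(0.001), 0.4), (-0.0, np.float64(-0.0), 0.6), (-0.001, np.float64(-0.001), -0.6), (-0.002, np.float64(-0.0021), -1.1), (-0.003, np.float64(-0.0031), 0.5), (-0.004, np.float64(-0.0041), 0.4), (-0.005, np.float64(-0.0051), -0.4), (-0.006, np.float64(-0.0061), 0.5), (-0.007, np.float64(-0.0071), -0.9)]
t 21.3417 [0.1 0.2 0.2]
bar drop mm 8.4
sq1 drop mm -0.9
sq2 drop mm -1.5
```

View pics/cam_after.png

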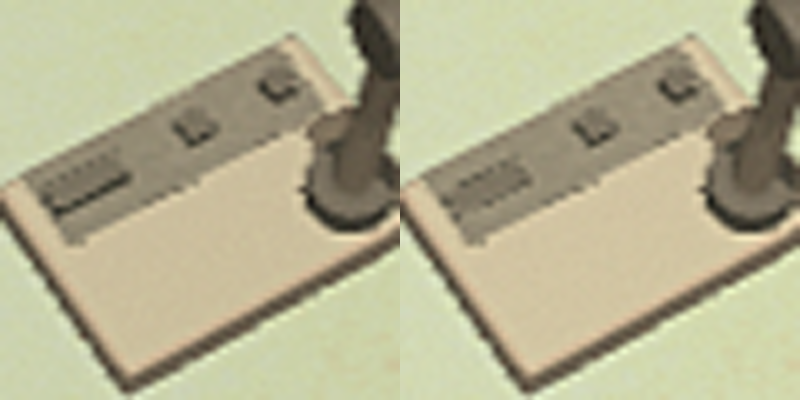

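The bar, at (487,185) in the after view, is flush, and both square keys are still up. Next is the recorder. The glue and folder lie about 100 mm away, and I descend from above.

Run:
```python
from chk import *
ctrl.movep([.55,-.29,.22],Q); ctrl.movep([.593,-.306,.13],Q)
press('recorder')
ctrl.movep([.42,-.22,.28],Q)
chk((216,256),dict(round=KEY['recorder'],sq=(.645,-.294,.038)),'rec_after')
print(get_state()['time'])
```

```text
recorder [(0.005, np.float64(0.0048), 0.4), (0.004, np.float64(0.004), -0.5), (0.003, np.float64(0.003), -0.6), (0.002, np.float64(0.0019), 0.6), (0.001, np.float64(0.0009), 0.8), (-0.0, np.float64(-0.0), 0.1), (-0.001, np.float64(-0.001), 0.6), (-0.002, np.float64(-0.002), 1.3), (-0.003, np.float64(-0.0031), 0.5), (-0.004, np.float64(-0.0041), 1.0), (-0.005, np.float64(-0.0051), 1.1), (-0.006, np.float64(-0.0061), 0.7), (-0.007, np.float64(-0.0071), 0.1)]
t 29.725 [ 0.8 -0.1 -0.2]
round drop mm 8.5
sq drop mm 0.5
30.9417
```

View pics/rec_after.png

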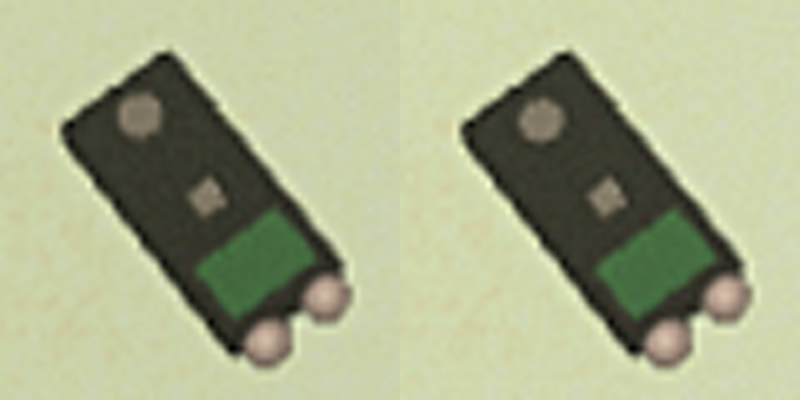

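The recorder has not moved, and its round key, at (541,121) in the after view, is down by about 7–8 mm. The square key is unchanged and the arm is clear, so I hand in.

```bash
python3 -c "
from station import ticket; print(ticket.close_job())"
```

```text
the job is handed in; nothing more can be done
None
```

I pressed the lamp's larger key, the camera's bar key and the recorder's round key in that order; the pictures show all three down, the other four keys up and the recorder unmoved, and I've handed the job in (no verdict was returned).

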